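Slide the tall thimble stands back onto their rounds

TASK

Two tall thimble stands have been left near the front edge of the glass shelf. Push each one back by its foot, sliding it upright over the glass without rocking it over or lifting it, until the foot stands wholly on its own round: the blue Delft thimble's stand on the blue round, the brown horn thimble's stand on the amber one, in either order. Do not touch the slim stems or the thimbles, and leave everything else on the shelf where it is.

Things in the scene. Friction and masses are not known exactly. Their poses are not given: they have to be found in the camera images.
- delft_stand: loose, tall narrow light-wood stand with a blue Delft-style ceramic thimble fixed on top: 167 mm tall, about 0.13 kg. Its foot is a drum 54 mm across, upright-sided to 24 mm above its underside, rounded off to 36 mm across at 30 mm; above it the slim stem. Origin: centre of its underside, on the glass; z up its axis. It slides if pushed low on the foot's side, topples if pushed more than about 35 mm up
- delft_top: the slim upper part of that stand (stem 14 to 20 mm thick, collar 21 mm, blue thimble 20 mm), rigidly fixed to the foot, from 30 to 167 mm above the stand's underside; not to be touched. Origin: on the axis where the stem leaves the foot
- horn_stand: loose, tall narrow light-wood stand with a brown horn thimble fixed on top: 167 mm tall, about 0.13 kg. Its foot is a drum 54 mm across, upright-sided to 24 mm above its underside, rounded off to 36 mm across at 30 mm; above it the slim stem. Origin: centre of its underside, on the glass; z up its axis. It slides if pushed low on the foot's side, topples if pushed more than about 35 mm up
- horn_top: the slim upper part of that stand (stem 14 to 20 mm thick, collar 21 mm, brown thimble 20 mm), rigidly fixed to the foot, from 30 to 167 mm above the stand's underside; not to be touched. Origin: on the axis where the stem leaves the foot
- blue_round: flat blue round 86 mm in diameter, flush with the glass (things slide over it freely), marking where a stand belongs. Origin: its centre, on the glass
- amber_round: flat amber-orange round 86 mm in diameter, flush with the glass (things slide over it freely), marking where a stand belongs. Origin: its centre, on the glass
- glass_shelf: fixed glass shelf on low rails, 360 mm (its x, away from the robot) by 800 mm (its y); its top face is 30 mm above the origin, which is at the centre of its underside on the table. A beech peg rail with five pegs stands on the table beyond it, its pegs 102 to 148 mm above the table and starting at x = 0.83 m
- silver_stand: bystander: same shape of stand in dark wood with a silver thimble, 167 mm tall, foot 54 mm across, loose, already in its place between the two rounds. Origin: centre of its underside
- pincushion_base: bystander: yellow ceramic dish, 64 mm across, 26 mm tall, loose. Origin: centre of its underside
- pill_box: bystander: round silver-plated pill box, 47 mm across, 21 mm tall, loose. Origin: centre of its underside
- tape_case: bystander: round brass tape measure case, 50 mm across, 18 mm tall, loose. Origin: centre of its underside
- spare_thimble: bystander: white thimble, 23 mm across, 22 mm tall, loose. Origin: centre of its underside
- cotton_reel: bystander: cotton reel with red thread, 32 mm across, 40 mm tall, loose. Origin: centre of its underside

How it is judged (in metres and radians):
At the end, for the whole second after the job is handed in: Each stand's centre is within 16 mm of the centre of its own round (foot wholly on it), upright within 0.05 rad, down on the glass and at rest; every other thing on the shelf within 15 mm of where it began (horizontal distance between delft_stand and blue_round below 0.016 m and angle between each of delft_stand, horn_stand's own z axis and vertical below 0.05 rad and z of delft_stand in the frame of glass_shelf between 0.027 and 0.033 m and linear speed of each of delft_stand, horn_stand below 0.01 m/s and horizontal distance between horn_stand and amber_round below 0.016 m and z of horn_stand in the frame of glass_shelf between 0.027 and 0.033 m and distance of each of silver_stand, pincushion_base, pill_box, tape_case, spare_thimble, cotton_reel from where it was at the start of the episode below 0.015 m); the robot touches nothing.
It fails at once if a stand rocks over by more than 0.2 rad (angle between any of delft_stand, horn_stand, silver_stand's own z axis and vertical above 0.2 rad).
It fails at once if the Delft or horn stand is lifted more than 8 mm off the glass (z of any of delft_stand, horn_stand in the frame of glass_shelf above 0.038 m).
It fails at once if the robot touches the stem or thimble of the Delft or horn stand (over 0.5 N) (contact force between any of the fingers, the arm and delft_top above 0.5 N or contact force between any of the fingers, the arm and horn_top above 0.5 N).
It fails at once if any other thing on the shelf is moved more than 15 mm (distance of any of silver_stand, pincushion_base, pill_box, tape_case, spare_thimble, cotton_reel from where it was at the start of the episode above 0.015 m).
It also fails if it takes over 64 s, if anything falls off the work surface, if the arm or the gripper's body presses on something with over 40 N, if the wrist force passes 120 N, or if a joint passes its speed limit or range.

ROBOT

A 7-joint arm with a two-finger parallel gripper is mounted at the origin on the work surface. World frame = base frame: x ahead of the robot, y to its left, z up, the work surface at z = 0. Lengths are in mm, angles in rad, forces in N, time in s.
With the tool pointing down it reaches from about 400 to 875 mm from the base axis. Payload 4.4 kg.
Tool frame: the origin (TCP) lies at the very end of the fingers, on their centre line; the grasp point (between the pads) lies 19 mm behind it; z points along the fingers, y is the line along which they close (so a half turn about z gives the same grasp; the last joint's range is limited). The gripper opens to 85 mm and grips with 20 to 120 N. Pads are 22 mm wide; open, the fingers measure 114 mm over their backs; the gripper's body (76 mm by 85 mm) begins 54 mm behind the grasp point. The pads swing forward as they close: fully open they stand 13 mm farther back than shut.
Start: joints at [1.112, 0.628, 0.038, 1.517, -0.027, 0.996, -0.02], TCP at [248.833, -600.5, 231.313] pointing down, gripper open.
Joint ranges: [-3.06, 3.06], [-0.37, 2.12], [-1.25, 1.32], [0.18, 2.47], [-1.1, 4.24], [0.23, 1.98], [-2.94, 2.94]. Speed limits (rad/s): [2.57, 2.57, 3.14, 3.14, 3.14, 3.14, 3.14].

INTERFACE

Orientations are given as [roll, pitch, yaw] about the fixed x, y, z axes, in that order (R = Rz(yaw) Ry(pitch) Rx(roll)).
In Python, from cell import ctrl gives the robot as it stands.
- The arm moves only by the tool jog_arm, never from a script. Its argument "plan" is a list of rows, each an object of numbers: "tx", "ty", "tz": the shift along the tool's x, y, z as a fraction of full scale; "wx", "wy", "wz": the turn, a rotation vector about the tool's x, y, z as a fraction of full scale; "claw": the closure, from 0 (fully open) to 1 (shut). In form: [{"tx": .., "ty": .., "tz": .., "wx": .., "wy": .., "wz": .., "claw": ..}, ...]. A call has 1 to 12 rows; each row is the pose to reach, as a shift and turn from the pose commanded when the call began, along the tool's axes at that moment; what a row does not reach only later rows make up. Full scale, the value 1, is 300 mm for a shift and 90 degrees for a turn. A row lasts 1/10 s, in which the tool goes at most 50 mm and 8.59 degrees, less where a joint would pass 70% of its speed; a pose out of reach is approached as far as the arm can. A call with a number of a shift or a turn outside -1 to 1 is refused whole. A call with a gripper value outside its range is refused whole. The fingers move at their own pace and stop on an object; the grip force is fixed at half the most. Time passes only in rows, so rows that repeat a pose let the fingers close. It gives the time, the measured TCP pose, the force, the opening and the grip force at its end, in the units of the state.
- ctrl.read_state(): the state, without advancing time (a new reading comes with each control period).
- ctrl.get_image(name): name is "side" or "top" or "wrist"; returns a dict with "img" (420x560x3 uint8, red, green, blue), "depth" (420x560 float32, mm along the optical axis (not along the pixel's ray), 0 where there is no reading), "fx", "fy", "cx", "cy" (pixels), "position" and "orientation" of the camera in the world; the wrist camera has in their place "hand_eye" (4x4, takes a point from camera to tool coordinates, whose origin is the TCP and whose axes are the flange's). Camera axes: x right, y down, z forward; pixel columns grow to the right and rows downward; lengths in mm; the calibration is good to about 2 mm. A picture is of the moment at which its call begins: read the wrist's pose just before it.
- ctrl.finish_job(): hands the job in; it is judged then, once.
Trained networks look in a picture, given as the dict that the camera call returned (one of the last four; its "shot" number tells which), for a name from the list of things; names that differ only in an ending like _2 or _b are one class to them, and where a whole thing is asked for, a point or a joint stands for the part that bears it (a point fixed in the world has none). Each returns a list of dicts, best first, with "score" (0 to 1); they miss things now and then, are a little off and sometimes report something else, mostly with a low value. They report only what shows in the picture. A call takes as long as a camera call.
- ctrl.trace(picture, thing): "pixels" (420x560 bool, what is visible of it) and "extent" ([centre column, centre row, width, height] in pixels, round what is visible of it).
The state is a dict: "clock": time; "qpos": joint angles; "qd": joint speeds; "tau": joint torques, N m; "eef_pos": TCP position; "tool_rot": TCP orientation; "force": force on the tool from outside, world axes, zero at the start; "torque": the same for the moment, N m; "width": finger opening in mm; "gripper_force": force on a finger pad.
Only numpy, scipy, OpenCV 4.12 (cv2) and the standard library are available. Lean on these libraries where they do the work, as an engineer would, in place of code of your own. Each camera call takes 0.05 s, during which the arm holds its last target. There are 200 camera calls.

## Working session

There is one attempt and no reset: what is moved stays moved. The work goes in short steps, Python scripts to look and compute and a tool call to move; the robot and the scene stay as the last step left them, time stands still between calls to the robot, and variables do not carry over. Pictures are saved under pics/ and viewed, at most 10 in all, crops included, and the job is handed in when it is done.

Besides the shell and the picture viewer there is one more tool, called after ">>>" as name(argument=value, ...), one argument or row to a line, values as JSON. jog_arm: Moves the arm, as the interface text tells. Shift numbers are shares of 300 mm and turn numbers shares of 90 degrees, none past 1 either way. Its arguments: {"type":"object","properties":{"plan":{"type":"array"}},"required":["plan"]}

```bash
mkdir -p pics; ls; cat > h.py <<'E'
import numpy as np, cv2
from cell import ctrl
from scipy.spatial.transform import Rotation as R
def rot(o):
    o=np.array(o,float)
    if o.shape==(3,3): return o
    if o.size==3: return R.from_euler('xyz',o).as_matrix()
    return R.from_quat(o).as_matrix()
def cloud(p):
    d=p['depth'];v,u=np.mgrid[:d.shape[0],:d.shape[1]]
    c=np.stack([(u-p['cx'])/p['fx']*d,(v-p['cy'])/p['fy']*d,d],-1)
    return c@rot(p['orientation']).T+np.array(p['position'])
def plane(p,u,v,z):
    r=rot(p['orientation'])@np.array([(u-p['cx'])/p['fx'],(v-p['cy'])/p['fy'],1]);o=np.array(p['position'])
    return o+r*(z-o[2])/r[2]
E
python3 - <<'E'
from h import *
s=ctrl.read_state();print(s)
for n in ['top','side']:
    p=ctrl.get_image(n);cv2.imwrite(f'pics/{n}0.png',p['img'][:,:,::-1])
    print(n,p['position'],p['orientation'],p['fx'],p['cx'],p['cy'])
    c=cloud(p)
    for t in ['delft_stand','horn_stand','delft_top','horn_top','blue_round','amber_round','silver_stand','pincushion_base','pill_box','tape_case','spare_thimble','cotton_reel']:
        for r in ctrl.trace(p,t)[:2]:
            m=r['pixels']&(p['depth']>0);q=c[m]
            if len(q)==0: continue
            lo,hi=np.percentile(q,2,0),np.percentile(q,98,0)
            print(t,round(r['score'],2),np.round(r['extent']),'lo',lo.round(),'hi',hi.round(),'mid',((lo+hi)/2).round(),m.sum())
E
```

```text
pics
{'clock': 0.0, 'qpos': array([ 1.11217365,  0.62937668,  0.0384856 ,  1.51832879, -0.02700073,
        0.99632914, -0.02001212]), 'qd': array([-6.80904235e-05, -1.77326681e-03, -1.18755568e-03,  2.99100019e-03,
        9.78328926e-04,  2.99757037e-04, -2.68616389e-04]), 'tau': array([ 2.40361638e-03, -5.63408947e+01,  1.22671712e+00, -1.93441826e+01,
        1.08230207e-02,  1.04831380e-02,  1.08049582e-05]), 'eef_pos': array([ 248.58611635, -599.9194138 ,  230.38264777]), 'tool_rot': array([-3.13967059e+00,  5.14629184e-05,  3.92775780e-01]), 'force': array([ 0.10609401,  0.04096365, -0.17102193]), 'torque': array([ 0.01831764, -0.00448977,  0.03545089]), 'gripper_force': 0.0, 'width': 85.61365673137762}
top [ 568.42395068   -9.22216501 1099.08612269] [-3.08421044 -0.00475862 -1.56617938] 525.5123500317154 281.1207909694944 208.86202244566044
delft_stand 0.75 [325. 264.  22.  29.] lo [ 496. -127.   34.] hi [543. -79. 197.] mid [ 520. -103.  116.] 599
horn_stand 0.66 [219. 248.  31.  28.] lo [523.  83.  35.] hi [570. 130. 198.] mid [546. 107. 117.] 601
horn_stand 0.25 [204. 188.
[... 2191 characters left out ...]
 [533. -49.  32.] hi [591.   9.  56.] mid [562. -20.  44.] 583
pill_box 0.95 [188. 322.  28.  28.] lo [539. 280.  30.] hi [580. 323.  51.] mid [559. 301.  41.] 651
pill_box 0.45 [277. 187.  24.  72.] lo [ 544. -118.   27.] hi [771. 105. 195.] mid [657.  -7. 111.] 797
tape_case 0.86 [418. 178.  27.  16.] lo [ 501. -363.   28.] hi [ 545. -315.   48.] mid [ 523. -339.   38.] 303
tape_case 0.46 [277. 242.  31.  77.] lo [516.  90.  30.] hi [564. 136. 195.] mid [540. 113. 112.] 1200
spare_thimble 0.75 [129. 281.  12.  18.] lo [713. 311.  28.] hi [735. 332.  52.] mid [724. 321.  40.] 182
cotton_reel 0.67 [345. 149.  12.  20.] lo [ 707. -318.   31.] hi [ 735. -289.   70.] mid [ 721. -304.   50.] 198
```

View pics/top0.png

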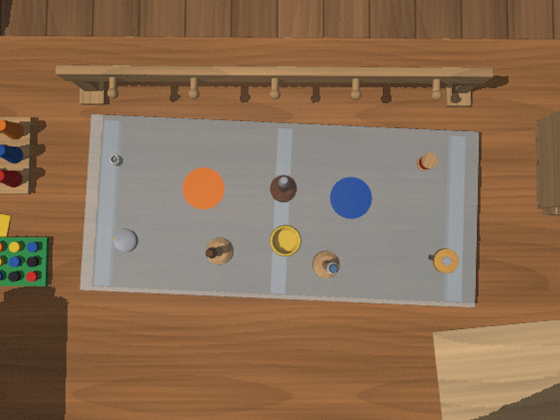

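View pics/side0.png

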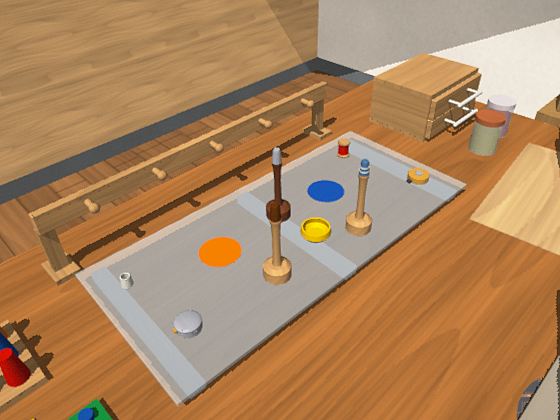

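The top view shows the Delft stand at pixel (326,264) and the horn stand at (218,250). The blue round is at (351,198) and amber at (204,188), with silver between them at (283,188). The pincushion at (286,240) sits next to the Delft stand. I'll push with both fingertips as a two-point cradle, with the tool tilted forward so the gripper body stays clear of the stem.

```bash
cat >> h.py <<'E'
def rows(wps, base=None):
    """wps: (x,y,z,tilt_deg,yaw_deg); prints shares relative to the pose now"""
    s=ctrl.read_state(); p0=np.array(s['eef_pos']);R0=rot(s['tool_rot'])
    if base: p0=np.array(base[:3],float);R0=R.from_euler('xyz',[np.pi,-np.radians(base[3]),np.radians(base[4])]).as_matrix()
    for x,y,z,t,w in wps:
        Rt=R.from_euler('xyz',[np.pi,-np.radians(t),np.radians(w)]).as_matrix()
        d=R0.T@(np.array([x,y,z])-p0)/300; r=R.from_matrix(R0.T@Rt).as_rotvec()/(np.pi/2)
        print('t',d.round(3),'w',r.round(3))
E
python3 - <<'E'
from h import *
p=ctrl.get_image('wrist');print(np.round(p['hand_eye'],2))
rows([(330,-350,240,0,0),(330,-350,240,10,-21.4)])
rows([(440,-80,240,27,-21.4)],(330,-350,240,10,-21.4))
E
```

```text
[[  -0.     -0.96   -0.27   67.44]
 [   1.     -0.      0.     -0.46]
 [  -0.     -0.27    0.96 -142.72]
 [   0.      0.      0.      1.  ]]
t [ 0.569 -0.668 -0.029] w [-0.   -0.    0.25]
t [ 0.569 -0.668 -0.029] w [-0.043  0.106  0.487]
t [ 0.013 -0.972  0.002] w [-0.     0.189  0.   ]
```

```bash
python3 - <<'E'
from h import *
rows([(330,-350,240,0,90)])
rows([(440,-80,240,-27,158.6)],(330,-350,240,0,90))
E
```

```text
t [ 0.569 -0.668 -0.029] w [ 0.   -0.   -0.75]
t [0.9   0.367 0.   ] w [-0.179 -0.263 -0.747]
```

>>> jog_arm(
  plan=[
    {"tx":0.569,"ty":-0.668,"tz":-0.03,"wz":-0.75,"claw":0.6},
    {"tx":0.569,"ty":-0.668,"tz":-0.03,"wz":-0.75,"claw":0.6},
    {"tx":0.569,"ty":-0.668,"tz":-0.03,"wz":-0.75,"claw":0.6},
    {"tx":0.569,"ty":-0.668,"tz":-0.03,"wz":-0.75,"claw":0.6},
    {"tx":0.569,"ty":-0.668,"tz":-0.03,"wz":-0.75,"claw":0.6},
    {"tx":0.569,"ty":-0.668,"tz":-0.03,"wz":-0.75,"claw":0.6},
    {"tx":0.569,"ty":-0.668,"tz":-0.03,"wz":-0.75,"claw":0.6},
    {"tx":0.569,"ty":-0.668,"tz":-0.03,"wz":-0.75,"claw":0.6},
    {"tx":0.569,"ty":-0.668,"tz":-0.03,"wz":-0.75,"claw":0.6},
    {"tx":0.569,"ty":-0.668,"tz":-0.03,"wz":-0.75,"claw":0.6},
  ],
)

```text
invalid input at $.plan[0]: expected keys tx, ty, tz, wx, wy, wz, claw
```

>>> jog_arm(
  plan=[
    {"tx":0.9,"ty":0.367,"tz":0,"wx":-0.179,"wy":-0.263,"wz":-0.747,"claw":0.6},
    {"tx":0.9,"ty":0.367,"tz":0,"wx":-0.179,"wy":-0.263,"wz":-0.747,"claw":0.6},
    {"tx":0.9,"ty":0.367,"tz":0,"wx":-0.179,"wy":-0.263,"wz":-0.747,"claw":0.6},
    {"tx":0.9,"ty":0.367,"tz":0,"wx":-0.179,"wy":-0.263,"wz":-0.747,"claw":0.6},
    {"tx":0.9,"ty":0.367,"tz":0,"wx":-0.179,"wy":-0.263,"wz":-0.747,"claw":0.6},
    {"tx":0.9,"ty":0.367,"tz":0,"wx":-0.179,"wy":-0.263,"wz":-0.747,"claw":0.6},
    {"tx":0.9,"ty":0.367,"tz":0,"wx":-0.179,"wy":-0.263,"wz":-0.747,"claw":0.6},
    {"tx":0.9,"ty":0.367,"tz":0,"wx":-0.179,"wy":-0.263,"wz":-0.747,"claw":0.6},
    {"tx":0.9,"ty":0.367,"tz":0,"wx":-0.179,"wy":-0.263,"wz":-0.747,"claw":0.6},
    {"tx":0.9,"ty":0.367,"tz":0,"wx":-0.179,"wy":-0.263,"wz":-0.747,"claw":0.6},
    {"tx":0.9,"ty":0.367,"tz":0,"wx":-0.179,"wy":-0.263,"wz":-0.747,"claw":0.6},
  ],
)

```text
clock: 2.45
eef_pos: [540.4, -599.1, 231.6]
tool_rot: [3.141, 0.471, 1.587]
force: [0.3, -0.5, -0.2]
width: 34.0
gripper_force: 0.0
```

The second call ran from the start pose because the first was refused. It did no harm, so I'm replanning from here.

```bash
python3 - <<'E'
from h import *
rows([(430,-340,240,-27,130)])
rows([(440,-80,240,-27,158.6)],(430,-340,240,-27,130))
E
```

```text
t [ 0.762 -0.354 -0.42 ] w [-0.197 -0.    -0.387]
t [ 0.572  0.583 -0.292] w [-0.144  0.    -0.283]
```

>>> jog_arm(
  plan=[
    {"tx":0.762,"ty":-0.354,"tz":-0.42,"wx":-0.197,"wy":0,"wz":-0.387,"claw":0.6},
    {"tx":0.762,"ty":-0.354,"tz":-0.42,"wx":-0.197,"wy":0,"wz":-0.387,"claw":0.6},
    {"tx":0.762,"ty":-0.354,"tz":-0.42,"wx":-0.197,"wy":0,"wz":-0.387,"claw":0.6},
    {"tx":0.762,"ty":-0.354,"tz":-0.42,"wx":-0.197,"wy":0,"wz":-0.387,"claw":0.6},
    {"tx":0.762,"ty":-0.354,"tz":-0.42,"wx":-0.197,"wy":0,"wz":-0.387,"claw":0.6},
    {"tx":0.762,"ty":-0.354,"tz":-0.42,"wx":-0.197,"wy":0,"wz":-0.387,"claw":0.6},
    {"tx":0.762,"ty":-0.354,"tz":-0.42,"wx":-0.197,"wy":0,"wz":-0.387,"claw":0.6},
    {"tx":0.762,"ty":-0.354,"tz":-0.42,"wx":-0.197,"wy":0,"wz":-0.387,"claw":0.6},
    {"tx":0.762,"ty":-0.354,"tz":-0.42,"wx":-0.197,"wy":0,"wz":-0.387,"claw":0.6},
  ],
)

```text
clock: 3.35
eef_pos: [430.5, -341.6, 240.6]
tool_rot: [3.141, 0.473, 2.269]
force: [0.5, -0.1, 0.2]
width: 34.2
gripper_force: 0.0
```

>>> jog_arm(
  plan=[
    {"tx":0.572,"ty":0.583,"tz":-0.292,"wx":-0.144,"wy":0,"wz":-0.283,"claw":0.6},
    {"tx":0.572,"ty":0.583,"tz":-0.292,"wx":-0.144,"wy":0,"wz":-0.283,"claw":0.6},
    {"tx":0.572,"ty":0.583,"tz":-0.292,"wx":-0.144,"wy":0,"wz":-0.283,"claw":0.6},
    {"tx":0.572,"ty":0.583,"tz":-0.292,"wx":-0.144,"wy":0,"wz":-0.283,"claw":0.6},
    {"tx":0.572,"ty":0.583,"tz":-0.292,"wx":-0.144,"wy":0,"wz":-0.283,"claw":0.6},
    {"tx":0.572,"ty":0.583,"tz":-0.292,"wx":-0.144,"wy":0,"wz":-0.283,"claw":0.6},
    {"tx":0.572,"ty":0.583,"tz":-0.292,"wx":-0.144,"wy":0,"wz":-0.283,"claw":0.6},
    {"tx":0.572,"ty":0.583,"tz":-0.292,"wx":-0.144,"wy":0,"wz":-0.283,"claw":0.6},
  ],
)

```text
clock: 4.15
eef_pos: [439.4, -81.3, 240.1]
tool_rot: [-3.141, 0.471, 2.768]
force: [-0.7, -0.8, -0.3]
width: 34.1
gripper_force: 0.0
```

```bash
python3 - <<'E'
from h import *
rows([(455,-78,60,-27,158.6)])
E
```

```text
t [0.233 0.03  0.555] w [-0. -0.  0.]
```

>>> jog_arm(
  plan=[
    {"tx":0.117,"ty":0.015,"tz":0.277,"wx":0,"wy":0,"wz":0,"claw":0.6},
    {"tx":0.117,"ty":0.015,"tz":0.277,"wx":0,"wy":0,"wz":0,"claw":0.6},
    {"tx":0.233,"ty":0.03,"tz":0.555,"wx":0,"wy":0,"wz":0,"claw":0.6},
    {"tx":0.233,"ty":0.03,"tz":0.555,"wx":0,"wy":0,"wz":0,"claw":0.6},
    {"tx":0.233,"ty":0.03,"tz":0.555,"wx":0,"wy":0,"wz":0,"claw":0.6},
    {"tx":0.233,"ty":0.03,"tz":0.555,"wx":0,"wy":0,"wz":0,"claw":0.6},
  ],
)

```text
clock: 4.75
eef_pos: [476.5, -76.4, 50.2]
tool_rot: [-3.138, 0.417, 2.763]
force: [-0.7, 0.1, -0.0]
width: 34.4
gripper_force: 0.0
```

```bash
cat > look.py <<'E'
from h import *
import sys
s=ctrl.read_state();print(s['eef_pos'].round(1),s['tool_rot'].round(3),s['force'].round(1))
Rt=rot(s['tool_rot'])
for n in ['wrist','top']:
    p=ctrl.get_image(n)
    if n=='wrist':
        H=np.array(p['hand_eye']);p['orientation']=Rt@H[:3,:3];p['position']=Rt@H[:3,3]+s['eef_pos']
    cv2.imwrite(f'pics/{n}{sys.argv[1]}.png',p['img'][:,:,::-1]);c=cloud(p)
    for t in sys.argv[2:]:
        for r in ctrl.trace(p,t)[:1]:
            m=r['pixels']&(p['depth']>0);q=c[m]
            if t.endswith('stand'): q=q[(q[:,2]>30)&(q[:,2]<64)]
            if len(q)<20: continue
            lo,hi=np.percentile(q,2,0),np.percentile(q,98,0)
            print(n,t,round(r['score'],2),np.round(r['extent']),'lo',lo.round(),'hi',hi.round(),'mid',((lo+hi)/2).round(1))
E
python3 look.py 1 delft_stand blue_round
```

```text
[476.5 -76.4  50.2] [-3.138  0.417  2.763] [-0.7  0.1 -0. ]
wrist delft_stand 0.96 [268. 308.  86.  94.] lo [ 490. -116.   32.] hi [528. -76.  63.] mid [509.5 -96.5  47.3]
top delft_stand 0.7 [326. 265.  24.  27.] lo [ 496. -125.   52.] hi [543. -79.  63.] mid [ 519.6 -102.4   57.6]
top blue_round 0.98 [350. 197.  42.  44.] lo [ 616. -195.   27.] hi [ 694. -118.   35.] mid [ 654.8 -156.2   30.7]
```

View pics/wrist1.png

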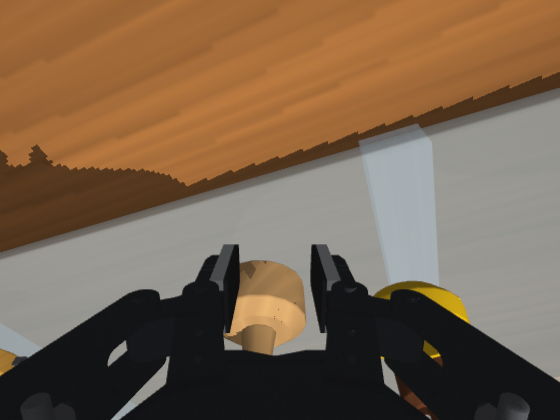

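```bash
python3 - <<'E'
from h import *
rows([(470,-84,38,-27,158.6),(482,-88.6,38,-27,158.6)])
E
```

```text
t [ 0.085 -0.029  0.072] w [-0.007 -0.01   0.002]
t [ 0.046 -0.029  0.091] w [-0.007 -0.01   0.002]
```

```bash
python3 - <<'E'
from h import *
print(ctrl.read_state()['qpos'].round(3))
rows([(480,-87,45,-23,158.6),(481,-88,38,-23,158.6)])
E
```

```text
[ 0.716  1.065 -1.247  2.466  1.9    1.233 -0.633]
t [ 0.043 -0.027  0.067] w [-0.007  0.035  0.002]
t [ 0.05  -0.028  0.09 ] w [-0.007  0.035  0.002]
```

>>> jog_arm(
  plan=[
    {"tx":0.043,"ty":-0.027,"tz":0.067,"wx":-0.007,"wy":0.035,"wz":0.002,"claw":0.6},
    {"tx":0.043,"ty":-0.027,"tz":0.067,"wx":-0.007,"wy":0.035,"wz":0.002,"claw":0.6},
    {"tx":0.05,"ty":-0.028,"tz":0.09,"wx":-0.007,"wy":0.035,"wz":0.002,"claw":0.6},
    {"tx":0.05,"ty":-0.028,"tz":0.09,"wx":-0.007,"wy":0.035,"wz":0.002,"claw":0.6},
  ],
)

```text
clock: 5.45
eef_pos: [479.3, -86.0, 34.2]
tool_rot: [3.139, 0.394, 2.768]
force: [0.3, -1.0, -0.5]
width: 33.8
gripper_force: 0.0
```

```bash
python3 - <<'E'
from h import *
print(ctrl.read_state()['qpos'].round(3))
E
python3 look.py 2 delft_stand
```

```text
[ 0.749  1.133 -1.211  2.442  1.926  1.2   -0.583]
[479.3 -86.   34.2] [3.139 0.394 2.768] [ 0.3 -1.  -0.5]
wrist delft_stand 0.61 [274. 317. 106.  77.] lo [ 490. -118.   32.] hi [517. -77.  61.] mid [503.7 -97.5  46.2]
top delft_stand 0.59 [327. 265.  28.  27.] lo [ 496. -129.   42.] hi [545. -79.  63.] mid [ 520.4 -103.8   52.6]
```

```bash
python3 - <<'E'
from h import *
rows([(479.5,-87,37.5,-23,158.5)]+[(482.4+a*.931,-88.4-a*.366,37.5,-23,158.5) for a in (0,40,80)])
E
```

```text
t [-0.009 -0.005 -0.011] w [ 0.003 -0.006  0.001]
t [-0.019 -0.006 -0.007] w [ 0.003 -0.006  0.001]
t [-0.143 -0.006  0.044] w [ 0.003 -0.006  0.001]
t [-0.266 -0.006  0.095] w [ 0.003 -0.006  0.001]
```

>>> jog_arm(
  plan=[
    {"tx":-0.009,"ty":-0.005,"tz":-0.011,"wx":0.003,"wy":-0.006,"wz":0,"claw":0.6},
    {"tx":-0.019,"ty":-0.006,"tz":-0.007,"wx":0.003,"wy":-0.006,"wz":0,"claw":0.6},
    {"tx":-0.034,"ty":-0.006,"tz":-0.001,"wx":0.003,"wy":-0.006,"wz":0,"claw":0.6},
    {"tx":-0.05,"ty":-0.006,"tz":0.006,"wx":0.003,"wy":-0.006,"wz":0,"claw":0.6},
    {"tx":-0.07,"ty":-0.006,"tz":0.014,"wx":0.003,"wy":-0.006,"wz":0,"claw":0.6},
    {"tx":-0.092,"ty":-0.006,"tz":0.023,"wx":0.003,"wy":-0.006,"wz":0,"claw":0.6},
    {"tx":-0.117,"ty":-0.006,"tz":0.033,"wx":0.003,"wy":-0.006,"wz":0,"claw":0.6},
    {"tx":-0.143,"ty":-0.006,"tz":0.044,"wx":0.003,"wy":-0.006,"wz":0,"claw":0.6},
  ],
)

```text
clock: 6.45
eef_pos: [520.1, -103.9, 36.8]
tool_rot: [-3.141, 0.4, 2.766]
force: [-0.8, 0.4, -0.4]
width: 34.5
gripper_force: 0.4
```

```bash
python3 look.py 3 delft_stand blue_round
```

```text
[ 520.1 -103.9   36.8] [-3.141  0.4    2.766] [-0.8  0.4 -0.4]
wrist delft_stand 0.93 [273. 306. 104.  98.] lo [ 518. -132.   32.] hi [556. -92.  63.] mid [ 537.3 -111.7   47.3]
top blue_round 0.69 [281. 211. 400. 193.] lo [ 456. -399.   26.] hi [804. 370.  34.] mid [629.6 -14.7  30.1]
```

View pics/wrist3.png

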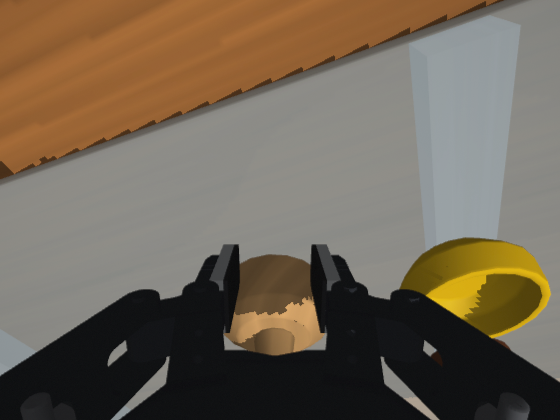

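The stand has moved with the push and is centred between the fingertips, at pixel (273,305), with light forces. I'll keep pushing.

```bash
python3 - <<'E'
from h import *
rows([(520.1+(627-520.1)*f,-103.9+(-145+103.9)*f,37.5,-23,158.5) for f in (.1,.5,.8,1)])
E
```

```text
t [-0.039 -0.     0.014] w [-0.    -0.001  0.   ]
t [-0.18   0.001  0.074] w [-0.    -0.001  0.   ]
t [-0.285  0.002  0.118] w [-0.    -0.001  0.   ]
t [-0.355  0.002  0.148] w [-0.    -0.001  0.   ]
```

>>> jog_arm(
  plan=[
    {"tx":-0.015,"ty":0,"tz":0.005,"wx":0,"wy":0,"wz":0,"claw":0.6},
    {"tx":-0.039,"ty":0,"tz":0.014,"wx":0,"wy":0,"wz":0,"claw":0.6},
    {"tx":-0.067,"ty":0,"tz":0.026,"wx":0,"wy":0,"wz":0,"claw":0.6},
    {"tx":-0.095,"ty":0,"tz":0.038,"wx":0,"wy":0,"wz":0,"claw":0.6},
    {"tx":-0.123,"ty":0,"tz":0.05,"wx":0,"wy":0,"wz":0,"claw":0.6},
    {"tx":-0.151,"ty":0.001,"tz":0.062,"wx":0,"wy":0,"wz":0,"claw":0.6},
    {"tx":-0.18,"ty":0.001,"tz":0.074,"wx":0,"wy":0,"wz":0,"claw":0.6},
    {"tx":-0.208,"ty":0.001,"tz":0.086,"wx":0,"wy":0,"wz":0,"claw":0.6},
    {"tx":-0.232,"ty":0.001,"tz":0.096,"wx":0,"wy":0,"wz":0,"claw":0.6},
    {"tx":-0.253,"ty":0.002,"tz":0.105,"wx":0,"wy":0,"wz":0,"claw":0.6},
    {"tx":-0.27,"ty":0.002,"tz":0.112,"wx":0,"wy":0,"wz":0,"claw":0.6},
    {"tx":-0.285,"ty":0.002,"tz":0.118,"wx":0,"wy":0,"wz":0,"claw":0.6},
  ],
)

```text
clock: 7.95
eef_pos: [606.1, -137.0, 37.6]
tool_rot: [-3.141, 0.4, 2.767]
force: [-0.9, -0.6, -0.6]
width: 34.5
gripper_force: 0.4
```

```bash
python3 look.py 4 delft_stand blue_round; python3 - <<'E'
from h import *
p=ctrl.get_image('side');cv2.imwrite('pics/side4.png',p['img'][:,:,::-1]);c=cloud(p)
for t in ['delft_stand','delft_top','blue_round']:
    for r in ctrl.trace(p,t)[:1]:
        q=c[r['pixels']&(p['depth']>0)];lo,hi=np.percentile(q,2,0),np.percentile(q,98,0);print(t,r['score'],lo.round(),hi.round())
E
```

```text
[ 606.1 -137.    37.6] [-3.141  0.4    2.767] [-0.9 -0.6 -0.6]
wrist delft_stand 0.65 [276. 304. 102. 100.] lo [ 604. -165.   32.] hi [ 643. -125.   63.] mid [ 623.5 -144.7   47.2]
top delft_stand 0.74 [348. 207.  28.  30.] lo [ 610. -171.   37.] hi [ 659. -123.   63.] mid [ 634.3 -146.9   49.8]
top blue_round 0.96 [351. 197.  41.  37.] lo [ 628. -195.   27.] hi [ 694. -118.   35.] mid [ 660.8 -156.2   30.9]
delft_stand 0.97 [ 605. -154.   31.] [ 645. -121.  195.]
delft_top 0.68 [ 622. -151.   98.] [ 637. -138.  195.]
blue_round 0.75 [ 645. -163.   27.] [ 692. -113.   32.]
```

View pics/side4.png

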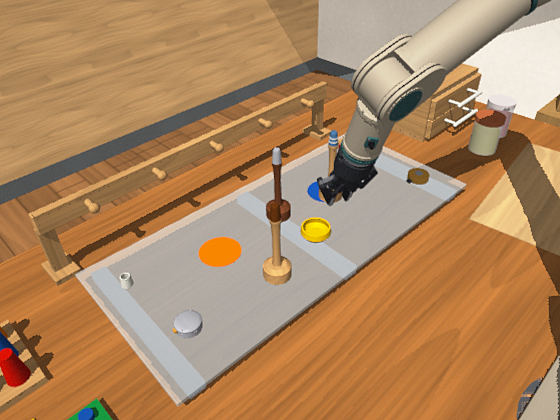

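The side view shows the Delft stand upright, its thimble at (334,137), ahead of the gripper and partly over the blue round. It needs about 21 mm more, then I'll back off.

>>> jog_arm(
  plan=[
    {"tx":-0.02,"ty":0,"tz":0.009,"wx":0,"wy":0,"wz":0,"claw":0.6},
    {"tx":-0.04,"ty":0,"tz":0.017,"wx":0,"wy":0,"wz":0,"claw":0.6},
    {"tx":-0.055,"ty":0,"tz":0.023,"wx":0,"wy":0,"wz":0,"claw":0.6},
    {"tx":-0.064,"ty":0,"tz":0.027,"wx":0,"wy":0,"wz":0,"claw":0.6},
    {"tx":-0.064,"ty":0,"tz":0.027,"wx":0,"wy":0,"wz":0,"claw":0.6},
    {"tx":-0.04,"ty":0,"tz":0.017,"wx":0,"wy":0,"wz":0,"claw":0.6},
    {"tx":0.06,"ty":0,"tz":-0.025,"wx":0,"wy":0,"wz":0,"claw":0.6},
    {"tx":0.2,"ty":0,"tz":-0.085,"wx":0,"wy":0,"wz":0,"claw":0.6},
    {"tx":0.2,"ty":0,"tz":-0.085,"wx":0,"wy":0,"wz":0,"claw":0.6},
  ],
)

```text
clock: 9.35
eef_pos: [538.4, -110.2, 36.7]
tool_rot: [-3.139, 0.393, 2.776]
force: [0.3, 0.1, -0.3]
width: 33.7
gripper_force: 0.0
```

```bash
python3 look.py 5 delft_stand blue_round horn_stand amber_round pincushion_base; python3 - <<'E'
from h import *
s=ctrl.read_state();print(s['qpos'].round(3))
p=s['eef_pos']
rows([(p[0],p[1],240,-23,158.5),(480,-40,240,-25,180)])
rows([(480,80,240,-25,196.8)],(480,-40,240,-25,180))
E
```

```text
[ 538.4 -110.2   36.7] [-3.139  0.393  2.776] [ 0.3  0.1 -0.3]
wrist delft_stand 0.48 [273. 353.  30.   6.] lo [ 625. -153.   31.] hi [ 630. -140.   34.] mid [ 627.3 -146.3   32.1]
wrist blue_round 0.94 [274. 345.  87.  20.] lo [ 609. -170.   30.] hi [ 633. -118.   32.] mid [ 621.2 -143.9   30.9]
wrist pincushion_base 0.96 [483. 267. 155. 119.] lo [533. -50.  35.] hi [592.   5.  56.] mid [562.4 -22.7  45.5]
top delft_stand 0.58 [355. 199.  30.  29.] lo [ 629. -182.   38.] hi [ 677. -131.   63.] mid [ 652.9 -156.4   50.7]
top blue_round 0.84 [351. 197.  41.  40.] lo [ 616. -195.   27.] hi [ 694. -118.   43.] mid [ 654.8 -156.4   34.7]
top horn_stand 0.77 [222. 249.  28.  24.] lo [521.  83.  52.] hi [570. 129.  63.] mid [545.3 106.1  57.3]
top amber_round 0.62 [204. 188.  45.  46.] lo [633. 106.  27.] hi [711. 183.  35.] mid [671.8 144.6  31. ]
top pincushion_base 0.97 [289. 239.  30.  29.] lo [539. -51.  32.] hi [594.   6.  59.] mid [566.7 -22.4  45.1]
[ 0.789  1.111 -1.17   2.265  1.88   1.09  -0.376]
t [-0.263 -0.    -0.621] w [-0.001 -0.001 -0.   ]
t [ 0.006  0.146 -0.735] w [-0.098 -0.023 -0.218]
t [0.  0.4 0. ] w [-0.079 -0.    -0.169]
```

The Delft stand is on its round, about 2 mm off centre. Next is the horn stand.

>>> jog_arm(
  plan=[
    {"tx":-0.07,"ty":0,"tz":-0.165,"wx":0,"wy":0,"wz":0,"claw":0.6},
    {"tx":-0.14,"ty":0,"tz":-0.33,"wx":0,"wy":0,"wz":0,"claw":0.6},
    {"tx":-0.2,"ty":0,"tz":-0.475,"wx":0,"wy":0,"wz":0,"claw":0.6},
    {"tx":-0.263,"ty":0,"tz":-0.621,"wx":0,"wy":0,"wz":0,"claw":0.6},
    {"tx":-0.263,"ty":0,"tz":-0.621,"wx":0,"wy":0,"wz":0,"claw":0.6},
    {"tx":0.006,"ty":0.146,"tz":-0.735,"wx":-0.098,"wy":-0.023,"wz":-0.218,"claw":0.6},
    {"tx":0.006,"ty":0.146,"tz":-0.735,"wx":-0.098,"wy":-0.023,"wz":-0.218,"claw":0.6},
    {"tx":0.006,"ty":0.146,"tz":-0.735,"wx":-0.098,"wy":-0.023,"wz":-0.218,"claw":0.6},
    {"tx":0.006,"ty":0.146,"tz":-0.735,"wx":-0.098,"wy":-0.023,"wz":-0.218,"claw":0.6},
    {"tx":0.006,"ty":0.146,"tz":-0.735,"wx":-0.098,"wy":-0.023,"wz":-0.218,"claw":0.6},
  ],
)

```text
clock: 10.95
eef_pos: [480.1, -40.6, 239.9]
tool_rot: [3.14, 0.437, 3.138]
force: [1.1, 0.6, 0.8]
width: 34.3
gripper_force: 0.0
```

```bash
python3 - <<'E'
from h import *
s=ctrl.read_state();print(s['qpos'].round(3))
rows([(485,87,240,-25,197)])
E
```

```text
[ 0.945  0.449 -1.229  2.325  1.253  0.513  0.323]
t [-0.013  0.425  0.007] w [-0.08   0.    -0.173]
```

>>> jog_arm(
  plan=[
    {"tx":-0.013,"ty":0.425,"tz":0.007,"wx":-0.08,"wy":0,"wz":-0.173,"claw":0.6},
    {"tx":-0.013,"ty":0.425,"tz":0.007,"wx":-0.08,"wy":0,"wz":-0.173,"claw":0.6},
    {"tx":-0.013,"ty":0.425,"tz":0.007,"wx":-0.08,"wy":0,"wz":-0.173,"claw":0.6},
    {"tx":-0.013,"ty":0.425,"tz":0.007,"wx":-0.08,"wy":0,"wz":-0.173,"claw":0.6},
    {"tx":-0.013,"ty":0.425,"tz":0.007,"wx":-0.08,"wy":0,"wz":-0.173,"claw":0.6},
  ],
)

```text
clock: 11.45
eef_pos: [484.6, 88.1, 239.7]
tool_rot: [3.141, 0.436, -2.842]
force: [0.7, -0.8, -0.1]
width: 34.5
gripper_force: 0.0
```

```bash
python3 - <<'E'
from h import *
s=ctrl.read_state();print(s['qpos'].round(3))
rows([(490,89,180,-24,197),(490,89,120,-24,197),(490,89,70,-24,197)])
E
```

```text
[ 0.675  0.463 -1.207  2.3    1.228  0.5    0.406]
t [ 0.068 -0.003  0.188] w [0.001 0.011 0.002]
t [ 0.152 -0.003  0.369] w [0.001 0.011 0.002]
t [ 0.223 -0.003  0.52 ] w [0.001 0.011 0.002]
```

>>> jog_arm(
  plan=[
    {"tx":0.034,"ty":-0.003,"tz":0.094,"wx":0,"wy":0.011,"wz":0.002,"claw":0.6},
    {"tx":0.068,"ty":-0.003,"tz":0.188,"wx":0,"wy":0.011,"wz":0.002,"claw":0.6},
    {"tx":0.11,"ty":-0.003,"tz":0.278,"wx":0,"wy":0.011,"wz":0.002,"claw":0.6},
    {"tx":0.152,"ty":-0.003,"tz":0.369,"wx":0,"wy":0.011,"wz":0.002,"claw":0.6},
    {"tx":0.188,"ty":-0.003,"tz":0.445,"wx":0,"wy":0.011,"wz":0.002,"claw":0.6},
    {"tx":0.223,"ty":-0.003,"tz":0.52,"wx":0,"wy":0.011,"wz":0.002,"claw":0.6},
    {"tx":0.223,"ty":-0.003,"tz":0.52,"wx":0,"wy":0.011,"wz":0.002,"claw":0.6},
  ],
)

```text
clock: 12.15
eef_pos: [487.8, 86.7, 66.4]
tool_rot: [3.137, 0.413, -2.85]
force: [-0.3, -0.7, 0.2]
width: 33.8
gripper_force: 0.0
```

```bash
python3 - <<'E'
from h import *
s=ctrl.read_state();print(s['qpos'].round(3))
E
python3 look.py 6 horn_stand amber_round; python3 - <<'E'
from h import *
rows([(497,91.5,50,-23,197),(500,92.5,37.5,-23,197)])
E
```

```text
[ 0.429  0.899 -0.994  2.434  2.061  0.765 -0.338]
[487.8  86.7  66.4] [ 3.137  0.413 -2.85 ] [-0.3 -0.7  0.2]
wrist horn_stand 0.84 [279. 306.  77. 103.] lo [516.  83.  31.] hi [555. 126.  62.] mid [535.6 104.7  46.8]
wrist amber_round 0.65 [274. 351.  49.   9.] lo [631. 113.  30.] hi [647. 154.  32.] mid [638.6 133.5  30.6]
top horn_stand 0.74 [359. 193.  20.  16.] lo [ 644. -193.   30.] hi [ 678. -148.   64.] mid [ 661.3 -170.7   47. ]
top amber_round 0.7 [203. 190.  44.  42.] lo [633. 107.  27.] hi [711. 181.  35.] mid [671.9 144.1  31. ]
t [0.008 0.006 0.076] w [-0.001  0.013 -0.   ]
t [0.015 0.006 0.118] w [-0.001  0.013 -0.   ]
```

View pics/wrist6.png

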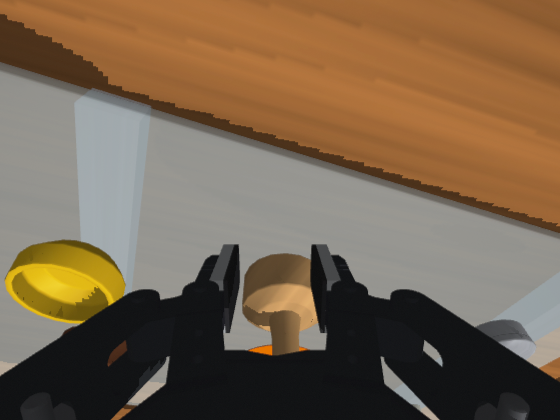

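The foot at pixel (280,293) is nearly centred in the fingertip gap, and the amber round at (274,350) is straight ahead. I'll descend and push.

>>> jog_arm(
  plan=[
    {"tx":0.004,"ty":0.006,"tz":0.04,"wx":0,"wy":0.013,"wz":0,"claw":0.6},
    {"tx":0.008,"ty":0.006,"tz":0.076,"wx":0,"wy":0.013,"wz":0,"claw":0.6},
    {"tx":0.015,"ty":0.006,"tz":0.118,"wx":0,"wy":0.013,"wz":0,"claw":0.6},
    {"tx":0.015,"ty":0.006,"tz":0.118,"wx":0,"wy":0.013,"wz":0,"claw":0.6},
    {"tx":0.015,"ty":0.006,"tz":0.118,"wx":0,"wy":0.013,"wz":0,"claw":0.6},
  ],
)

```text
clock: 12.95
eef_pos: [498.6, 93.3, 35.6]
tool_rot: [3.14, 0.398, -2.845]
force: [-0.6, -0.5, -0.2]
width: 34.3
gripper_force: 0.0
```

```bash
python3 - <<'E'
from h import *
d=np.array([.957,.292]);c=np.array([671.5,144.6])-29.5*d
s=ctrl.read_state();b=s['eef_pos'][:2];print(s['eef_pos'],s['tool_rot'],c)
a=np.array([545.5,106.3])-36*d
rows([(*a,37.5,-23,197)]+[(*(a+(c-a)*f),37.5,-23,197) for f in (.3,.5,.8,1)])
E
```

```text
[498.63246012  93.27755058  35.57477874] [ 3.13987174  0.39819006 -2.84528195] [643.2685 135.986 ]
t [-0.041 -0.004  0.01 ] w [ 0.001 -0.002 -0.   ]
t [-0.169 -0.004  0.064] w [ 0.001 -0.002 -0.   ]
t [-0.254 -0.005  0.1  ] w [ 0.001 -0.002 -0.   ]
t [-0.381 -0.005  0.153] w [ 0.001 -0.002 -0.   ]
t [-0.466 -0.005  0.189] w [ 0.001 -0.002 -0.   ]
```

>>> jog_arm(
  plan=[
    {"tx":-0.02,"ty":-0.004,"tz":0.002,"wx":0,"wy":0,"wz":0,"claw":0.6},
    {"tx":-0.041,"ty":-0.004,"tz":0.01,"wx":0,"wy":0,"wz":0,"claw":0.6},
    {"tx":-0.058,"ty":-0.004,"tz":0.017,"wx":0,"wy":0,"wz":0,"claw":0.6},
    {"tx":-0.078,"ty":-0.004,"tz":0.026,"wx":0,"wy":0,"wz":0,"claw":0.6},
    {"tx":-0.103,"ty":-0.004,"tz":0.036,"wx":0,"wy":0,"wz":0,"claw":0.6},
    {"tx":-0.13,"ty":-0.004,"tz":0.048,"wx":0,"wy":0,"wz":0,"claw":0.6},
    {"tx":-0.157,"ty":-0.004,"tz":0.059,"wx":0,"wy":0,"wz":0,"claw":0.6},
    {"tx":-0.184,"ty":-0.004,"tz":0.07,"wx":0,"wy":0,"wz":0,"claw":0.6},
    {"tx":-0.211,"ty":-0.004,"tz":0.082,"wx":0,"wy":0,"wz":0,"claw":0.6},
    {"tx":-0.234,"ty":-0.005,"tz":0.091,"wx":0,"wy":0,"wz":0,"claw":0.6},
    {"tx":-0.254,"ty":-0.005,"tz":0.1,"wx":0,"wy":0,"wz":0,"claw":0.6},
  ],
)

```text
clock: 14.05
eef_pos: [578.4, 115.6, 38.1]
tool_rot: [3.141, 0.399, -2.845]
force: [-1.1, -0.3, 1.3]
width: 34.5
gripper_force: 0.6
```

```bash
python3 look.py 7 horn_stand amber_round
```

```text
[578.4 115.6  38.1] [ 3.141  0.399 -2.845] [-1.1 -0.3  1.3]
wrist horn_stand 0.89 [274. 305.  97. 101.] lo [577. 102.  32.] hi [614. 141.  62.] mid [595.7 121.5  47.2]
wrist amber_round 0.85 [272. 342. 107.  19.] lo [644. 108.  30.] hi [680. 175.  32.] mid [662.  141.5  30.9]
top horn_stand 0.74 [215. 220.  32.  25.] lo [584.  97.  32.] hi [632. 147.  63.] mid [607.6 122.3  47.5]
top amber_round 0.64 [204. 188.  47.  42.] lo [635. 105.  27.] hi [712. 185.  35.] mid [673.6 144.8  31.1]
```

View pics/wrist7.png

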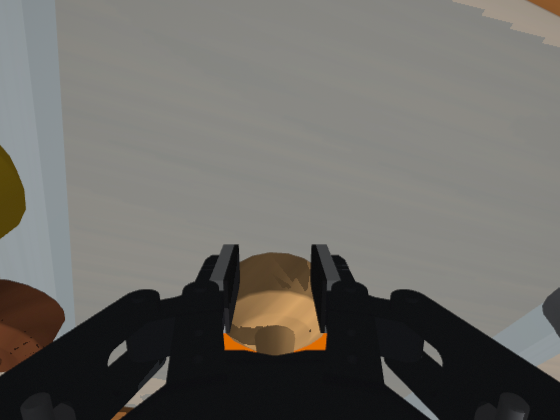

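The horn foot is cradled and centred at (274,305), with the amber round directly beyond it. It needs about 68 mm more, then I'll back off.

>>> jog_arm(
  plan=[
    {"tx":-0.015,"ty":0,"tz":0.006,"wx":0,"wy":0,"wz":0,"claw":0.6},
    {"tx":-0.04,"ty":0,"tz":0.017,"wx":0,"wy":0,"wz":0,"claw":0.6},
    {"tx":-0.067,"ty":0,"tz":0.028,"wx":0,"wy":0,"wz":0,"claw":0.6},
    {"tx":-0.094,"ty":0,"tz":0.04,"wx":0,"wy":0,"wz":0,"claw":0.6},
    {"tx":-0.121,"ty":0,"tz":0.051,"wx":0,"wy":0,"wz":0,"claw":0.6},
    {"tx":-0.148,"ty":0,"tz":0.063,"wx":0,"wy":0,"wz":0,"claw":0.6},
    {"tx":-0.17,"ty":0,"tz":0.072,"wx":0,"wy":0,"wz":0,"claw":0.6},
    {"tx":-0.188,"ty":0,"tz":0.08,"wx":0,"wy":0,"wz":0,"claw":0.6},
    {"tx":-0.2,"ty":0,"tz":0.085,"wx":0,"wy":0,"wz":0,"claw":0.6},
    {"tx":-0.206,"ty":0,"tz":0.087,"wx":0,"wy":0,"wz":0,"claw":0.6},
    {"tx":-0.206,"ty":0,"tz":0.087,"wx":0,"wy":0,"wz":0,"claw":0.6},
  ],
)

```text
clock: 15.45
eef_pos: [641.9, 135.2, 38.0]
tool_rot: [3.141, 0.399, -2.845]
force: [-0.1, 0.1, -0.4]
width: 34.0
gripper_force: 0.0
```

>>> jog_arm(
  plan=[
    {"tx":0.03,"ty":0,"tz":-0.013,"wx":0,"wy":0,"wz":0,"claw":0.6},
    {"tx":0.12,"ty":0,"tz":-0.051,"wx":0,"wy":0,"wz":0,"claw":0.6},
    {"tx":0.25,"ty":0,"tz":-0.106,"wx":0,"wy":0,"wz":0,"claw":0.6},
    {"tx":0.25,"ty":0,"tz":-0.106,"wx":0,"wy":0,"wz":0,"claw":0.6},
    {"tx":0.2,"ty":0,"tz":-0.3,"wx":0,"wy":0,"wz":0,"claw":0.6},
    {"tx":0.2,"ty":0,"tz":-0.3,"wx":0,"wy":0,"wz":0,"claw":0.6},
    {"tx":0.2,"ty":0,"tz":-0.3,"wx":0,"wy":0,"wz":0,"claw":0.6},
  ],
)

```text
clock: 16.15
eef_pos: [556.5, 109.0, 99.3]
tool_rot: [3.141, 0.402, -2.845]
force: [0.3, 0.2, 0.1]
width: 34.6
gripper_force: 0.0
```

```bash
python3 look.py 8 horn_stand amber_round delft_stand blue_round pincushion_base tape_case pill_box cotton_reel; python3 - <<'E'
from h import *
p=ctrl.get_image('side');cv2.imwrite('pics/side8.png',p['img'][:,:,::-1])
E
```

```text
[556.5 109.   99.3] [ 3.141  0.402 -2.845] [0.3 0.2 0.1]
wrist horn_stand 0.75 [276. 317.  71.  78.] lo [641. 117.  33.] hi [679. 165.  62.] mid [660.1 141.1  47.4]
wrist amber_round 0.95 [272. 285.  81.  56.] lo [627. 111.  30.] hi [698. 182.  32.] mid [662.5 146.4  30.9]
wrist pincushion_base 0.7 [ 55. 149. 111. 112.] lo [534. -46.  34.] hi [592.   8.  57.] mid [562.7 -18.8  45.2]
wrist pill_box 0.63 [516. 257.  81.  62.] lo [540. 276.  32.] hi [580. 313.  51.] mid [560.3 294.6  41.3]
top horn_stand 0.84 [204. 187.  36.  26.] lo [645. 116.  36.] hi [695. 166.  63.] mid [670.4 141.2  49.6]
top amber_round 0.65 [204. 188.  44.  40.] lo [631. 105.  27.] hi [713. 184.  37.] mid [671.8 144.6  32.2]
top delft_stand 0.75 [353. 197.  30.  30.] lo [ 629. -179.   31.] hi [ 679. -131.   62.] mid [ 653.8 -155.    46.9]
top blue_round 0.73 [351. 197.  43.  41.] lo [ 616. -196.   27.] hi [ 694. -116.   35.] mid [ 654.9 -155.6   30.9]
top pincushion_base 0.98 [288. 240.  31.  30.] lo [539. -52.  30.] hi [594.   6.  58.] mid [566.7 -23.   44.2]
top tape_case 0.74 [444. 260.  28.  24.] lo [ 506. -368.   30.] hi [ 552. -316.   50.] mid [ 528.9 -342.4   40.1]
top pill_box 0.55 [124. 239.  30.  24.] lo [545. 276.  36.] hi [585. 323.  54.] mid [565.2 299.1  45.2]
```

View pics/top8.png

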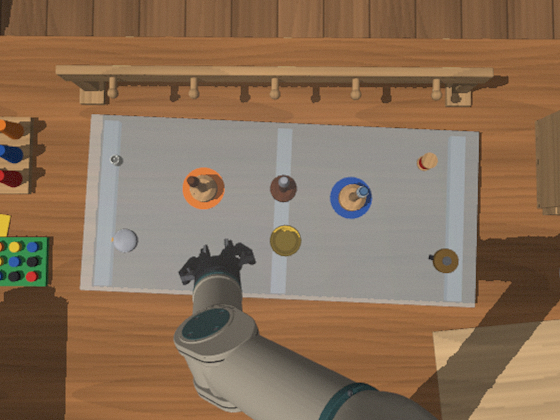

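View pics/side8.png

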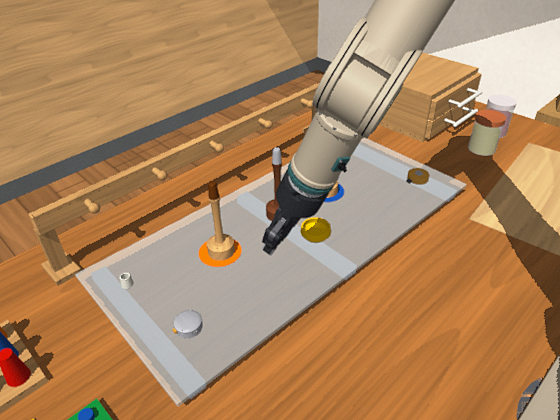

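Both feet sit within their rounds, with an even margin of colour around each: the horn stand at (204,188) and the Delft stand at (351,197) in the top view. The centre errors are about 4 mm and 1 mm. Both stands are upright, the bystanders haven't moved and the gripper is clear, so I'm handing in.

```bash
python3 -c "
from cell import ctrl
print(ctrl.finish_job())"
```

```text
the job is handed in; nothing more can be done
None
```

The job is handed in: both stands are upright on their own rounds, the Delft about 1 mm and the horn about 4 mm off centre by my last camera measurements, and no other item on the shelf showed any movement in the final pictures; the judge's verdict was not shown.

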